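# Find the rocking corner of a fixture plate and shim it

### The job

The fixture plate with the heat sink rocks on its base because one of its four feet is short. Press down on the plate's corners with the fingertips until you find the one that dips, then press the tab of that corner's shim down flat, and no other tab. Finish with the fingertips still pressing steadily, not hard, on that corner, holding it there to show that it now sits solid; nothing is to be picked up, and the plate and the things around it stay where they are.

Things in the scene. Friction and masses are not known exactly. Their poses are not given: they have to be found in the camera images.
- plate: Loose aluminium fixture plate, 136x136x10 mm, about 0.9 kg, with a black finned heat sink (24 mm high) and two 10 mm high strips on its middle, all within 35 mm of the centre. Origin: centre of its underside; x to its back edge, y to its left edge, z up. It only lies on four feet; its top is 46 mm above the work surface. Straight above a full-height foot it stays level under up to 15 N.
- base: Fixed dark steel base under the plate, 160x320x10 mm; origin under its centre, axes as the plate's. Four round steel feet (20 mm across, 100 mm apart both ways) stand on it under the plate's corners: three reach 36 mm above the work surface, and one, at any corner, is 5 mm short. There the plate dips about 5 mm under 3 N or more, and comes back level when let go.
- corner_front_left (a point): Point to press on the plate's top face at its front left corner, marked by an 18 mm disc straight above the foot, 18 mm in from both edges (front = nearest the robot, left = +y when the base is square on). Moves with the plate.
- corner_front_right (a point): Point to press on the plate's top face at its front right corner, marked by an 18 mm disc straight above the foot, 18 mm in from both edges (front = nearest the robot, left = +y when the base is square on). Moves with the plate.
- corner_back_left (a point): Point to press on the plate's top face at its back left corner, marked by an 18 mm disc straight above the foot, 18 mm in from both edges (front = nearest the robot, left = +y when the base is square on). Moves with the plate.
- corner_back_right (a point): Point to press on the plate's top face at its back right corner, marked by an 18 mm disc straight above the foot, 18 mm in from both edges (front = nearest the robot, left = +y when the base is square on). Moves with the plate.
- shim_front_left (a joint): Rocker shim of the front left corner: a steel leaf on a pivot 30 mm outside the foot's centre (12 mm outside the plate's edge), its fork under the plate round the foot, its 34 mm wide tab sticking out 72 mm to the left of the pivot. Value in rad: about 0 = tab up at an angle (as found), 0.30 = tab pressed flat against its stop. It is stiff: 11 N straight down on the press point moves it, and it stays where it is left.
- tab_front_left (a point): Press point on the top of that tab (front left), 55 mm outside the pivot and 17 mm short of the tab's end; 44 mm above the work surface with the tab up, 28 mm when flat. 67 mm from the plate's edge. Two brass pads on the fork's other end then stand 3.5 mm above a short foot but 1.5 mm below the top of a full one: they carry only the short corner, which then dips about 1.5 mm when pressed, and hold 20 N before the shim slips.
- shim_front_right (a joint): Rocker shim of the front right corner: a steel leaf on a pivot 30 mm outside the foot's centre (12 mm outside the plate's edge), its fork under the plate round the foot, its 34 mm wide tab sticking out 72 mm to the right of the pivot. Value in rad: about 0 = tab up at an angle (as found), 0.30 = tab pressed flat against its stop. It is stiff: 11 N straight down on the press point moves it, and it stays where it is left.
- tab_front_right (a point): Press point on the top of that tab (front right), 55 mm outside the pivot and 17 mm short of the tab's end; 44 mm above the work surface with the tab up, 28 mm when flat. 67 mm from the plate's edge. Two brass pads on the fork's other end then stand 3.5 mm above a short foot but 1.5 mm below the top of a full one: they carry only the short corner, which then dips about 1.5 mm when pressed, and hold 20 N before the shim slips.
- shim_back_left (a joint): Rocker shim of the back left corner: a steel leaf on a pivot 30 mm outside the foot's centre (12 mm outside the plate's edge), its fork under the plate round the foot, its 34 mm wide tab sticking out 72 mm to the left of the pivot. Value in rad: about 0 = tab up at an angle (as found), 0.30 = tab pressed flat against its stop. It is stiff: 11 N straight down on the press point moves it, and it stays where it is left.
- tab_back_left (a point): Press point on the top of that tab (back left), 55 mm outside the pivot and 17 mm short of the tab's end; 44 mm above the work surface with the tab up, 28 mm when flat. 67 mm from the plate's edge. Two brass pads on the fork's other end then stand 3.5 mm above a short foot but 1.5 mm below the top of a full one: they carry only the short corner, which then dips about 1.5 mm when pressed, and hold 20 N before the shim slips.
- shim_back_right (a joint): Rocker shim of the back right corner: a steel leaf on a pivot 30 mm outside the foot's centre (12 mm outside the plate's edge), its fork under the plate round the foot, its 34 mm wide tab sticking out 72 mm to the right of the pivot. Value in rad: about 0 = tab up at an angle (as found), 0.30 = tab pressed flat against its stop. It is stiff: 11 N straight down on the press point moves it, and it stays where it is left.
- tab_back_right (a point): Press point on the top of that tab (back right), 55 mm outside the pivot and 17 mm short of the tab's end; 44 mm above the work surface with the tab up, 28 mm when flat. 67 mm from the plate's edge. Two brass pads on the fork's other end then stand 3.5 mm above a short foot but 1.5 mm below the top of a full one: they carry only the short corner, which then dips about 1.5 mm when pressed, and hold 20 N before the shim slips.
- adapter: Bystander: small black plug adapter, 22x44x30 mm, standing just left of the base. Origin under its centre.
- battery: Bystander: block battery, 18x26x48 mm, standing just right of the base. Origin under its centre.
- pen: Bystander: marker pen, 136 mm long, 17 mm thick, lying to the left. Origin under its centre.
- jar: Bystander: glass jar with a lid, 51 mm across, 77 mm tall, to the right, behind. Origin under its centre.
- reel: Bystander: roll of tape lying flat, 62 mm across, 18 mm high, to the right. Origin under its centre.

How it is judged:
By the outcome, as a careful person would: the job done as asked, in the order asked, and still so for the second after the job is handed in, while the arm keeps its last pose, push and grip.
It also fails if it takes over 64 s, if anything falls off the work surface, if the arm or the gripper's body presses on something with over 40 N, if the wrist force passes 120 N, or if a joint passes its speed limit or range.

### The arm

A 6-joint arm with a two-finger parallel gripper is mounted at the origin on a cart in front of the work surface, level with it; the furniture and walls round the work are solid. World frame = base frame: x ahead of the robot, y to its left, z up, the work surface at z = 0. Lengths are in m, angles in rad, forces in N, time in s.
With the tool pointing down it reaches from about 0.275 to 0.75 m from the base axis. Payload 10.2 kg.
Tool frame: the origin (TCP) lies on the centre line of the jaws, within the pads' length; the fingertips stand ahead of it and the grasp point (between the pads) lies 3 mm ahead of it (env.tip_extent is the z of the fingertips in the tool frame, in m); z points along the fingers, y is the line along which they close (so a half turn about z gives the same grasp; the last joint's range is limited). The gripper opens to 88 mm and grips with 3 to 60 N. Pads are 18 mm wide; open, the fingers measure 123 mm over their backs; the gripper's body (75 mm by 187 mm) begins 45 mm behind the grasp point.
Start: joints at [-1.435, 0.313, 1.498, -0, 1.331, -0.223], TCP at [0.184, -0.492, 0.261] pointing down, gripper open.
Joint ranges: [-2.94, 2.94], [-0.97, 2.17], [0.19, 2.56], [-1.23, 4.37], [0.02, 3.11], [-2.88, 2.88]. Speed limits (rad/s): [2.39, 2.39, 3.01, 3.14, 3.14, 3.14].

### API

Orientations are given as a 3x3 rotation matrix whose columns are the frame's x, y, z axes.
In Python, from bench import env, eyes, job gives the robot as it stands.
- The arm moves only by the tool step_arm, never from a script. Its argument "series" is one flat list of numbers, 7 for each row, row after row: the shift along the tool's x, y, z in units of 60 mm (1.0 is 60 mm), then the turn, a rotation vector about the tool's x, y, z in units of 6 degrees (1.0 is 6 degrees), then the opening, from 0 (shut) to 1 (fully open). A call has 1 to 20 rows; each row shifts and turns the commanded pose from where the row before left it, along the tool's axes as they then stand; what a row does not reach is not made up. A row lasts 1/8 s, in which the tool goes at most 62.5 mm and 10.7 degrees, less where a joint would pass 70% of its speed; a pose out of reach is approached as far as the arm can. A call is refused whole if a number of a shift passes 1 or a number of a turn 1, either way. A call with a gripper value outside its range is refused whole. The fingers move at their own pace and stop on an object; "newtons" is the grip in N (left out, the last holds). Time passes only in rows, so rows that do not move let the fingers close. It gives the time, the measured TCP pose, the force, the opening and the grip force at its end, in the units of the state.
- env.sense(): the state, without advancing time (a new reading comes with each control period).
- eyes.read_camera(name): name is "side" or "top" or "wrist"; returns a dict with "image" (420x560x3 uint8, red, green, blue), "intrinsics" (3x3 intrinsics, pixels), "pose" (4x4, takes a point from camera to world coordinates); the wrist camera has in their place "tool_from_camera" (4x4, takes a point from camera to tool coordinates, whose origin is the TCP and whose axes are the flange's). Camera axes: x right, y down, z forward; pixel columns grow to the right and rows downward; lengths in m; the calibration is good to about 2 mm. The wrist camera is an equidistant fisheye: a pixel r from the principal point sees the ray r / f radians off the axis. A picture is of the moment at which its call begins: read the wrist's pose just before it. There is no depth.
- job.hand_in(): hands the job in; it is judged then, once.
The state is a dict: "clock": time; "joint_positions": joint angles; "dq": joint speeds; "joint_efforts": joint torques, N m; "position": TCP position; "tcp_rot": TCP orientation; "contact_force": force on the tool from outside, world axes, zero at the start; "moment": the same for the moment, N m; "opening": opening from 0.0 (shut) to 1.0 (fully open); "gripper_force": force on a finger pad.
Only numpy, scipy, OpenCV 4.12 (cv2) and the standard library are available. Lean on these libraries where they do the work, as an engineer would, in place of code of your own. Each camera call takes 0.05 s, during which the arm holds its last target. There are 200 camera calls.

## Working session

There is one attempt and no reset: what is moved stays moved. The work goes in short steps, Python scripts to look and compute and a tool call to move; the robot and the scene stay as the last step left them, time stands still between calls to the robot, and variables do not carry over. Pictures are saved under pics/ and viewed, at most 10 in all, crops included, and the job is handed in when it is done.

Besides the shell and the picture viewer there is one more tool, called as name(argument=value, ...) on one line, values as JSON. step_arm: Moves the arm, as the interface text tells. Its arguments: {"type":"object","properties":{"series":{"type":"array","items":{"type":"number"}},"newtons":{"type":"number"}},"required":["series"]}

```bash
mkdir -p pics; ls
python3 - <<'E'
from bench import env,eyes,job
import cv2,numpy as np
s=env.sense();print(s,env.tip_extent)
for n in("top","side"):
    c=eyes.read_camera(n);cv2.imwrite(f"pics/{n}0.png",c["image"][:,:,::-1]);print(n,c["intrinsics"],c["pose"])
E
```

```text
pics
{'clock': 0.0, 'joint_positions': array([-1.43537792e+00,  3.13420860e-01,  1.49844452e+00, -1.66582764e-05,
        1.33098790e+00, -2.23387449e-01]), 'dq': array([-0.00100299,  0.00185639, -0.00176182,  0.00108066,  0.00226081,
       -0.0005386 ]), 'joint_efforts': array([-7.14670587e-04, -4.02214229e+01, -2.52269179e+01,  6.94050849e-02,
        3.51896638e-02, -9.01412091e-05]), 'position': array([ 0.1843176 , -0.49134378,  0.26017316]), 'tcp_rot': array([[ 9.36315455e-01,  3.51159983e-01, -1.86224767e-04],
       [ 3.51159934e-01, -9.36314662e-01,  1.24690509e-03],
       [ 2.63498191e-04, -1.23289118e-03, -9.99999205e-01]]), 'contact_force': array([ 1.05955912, -0.21286093,  0.03084837]), 'moment': array([-0.01316485,  0.02072786,  0.0161611 ]), 'gripper_force': 0.0, 'opening': 0.9987731160603375} 0.022
top [[442.33589329   0.         273.46792417]
 [  0.         442.33589329 213.62067794]
 [  0.           0.           1.        ]] [[ 0.00306816 -0.99425528  0.10699074  0.41578569]
 [-0.99998267 -0.00251298  0.00532345  0.03470892]
 [-0.005024   -0.10700522 -0.99424577  1.37898621]
 [ 0.          0.          0.          1.        ]]
side [[501.13796022   0.         288.58280445]
 [  0.         501.13796022 216.96455087]
 [  0.           0.           1.        ]] [[-0.97351859 -0.11381785  0.19826006  0.28219881]
 [-0.22858335  0.49733594 -0.83690299  1.06080671]
 [-0.00334735 -0.86005957 -0.51018265  0.69065961]
 [ 0.          0.          0.          1.        ]]
```

View pics/top0.png

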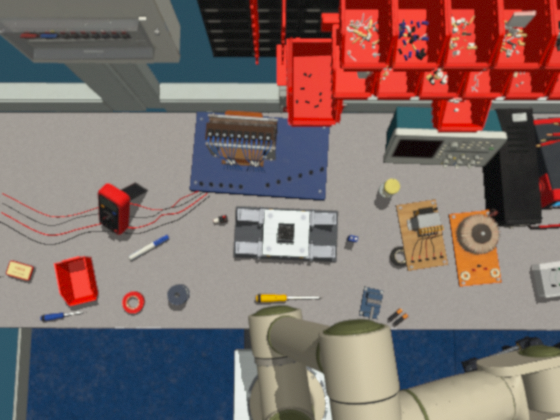

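View pics/side0.png

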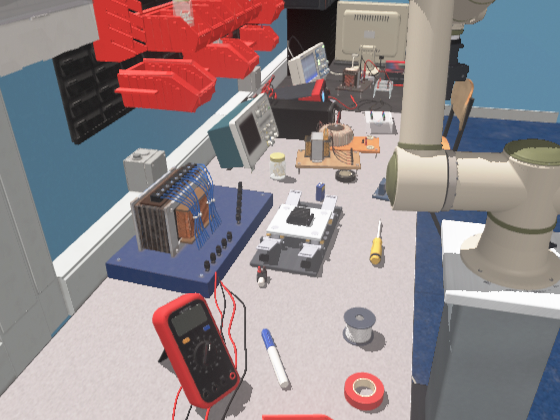

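The plate is the light square at about (286,234) in the top view. The base spans columns 236–338 and rows 208–262, with the adapter at (220,219) and the battery at (352,240). A tall board (rows 110–200) stands just behind it. Next I'll measure the plate.

```bash
cat > h.py <<'E'
import numpy as np,cv2
from bench import env,eyes
def ray(c,px,z):
    K,P=c["intrinsics"],c["pose"];d=P[:3,:3]@np.linalg.solve(K,[px[0],px[1],1]);o=P[:3,3]
    return (o+d*(z-o[2])/d[2])
E
python3 - <<'E'
from h import *
c=eyes.read_camera("top");im=c["image"]
h=cv2.cvtColor(im,cv2.COLOR_RGB2HSV)
for nm,m,z in(("plate",(h[...,2]>225)&(h[...,1]<30),.046),("base",(h[...,2]<115),.010)):
    m=m.astype(np.uint8)*255
    w=np.zeros_like(m);w[204:268,232:342]=1;m*=w
    m=cv2.morphologyEx(m,cv2.MORPH_CLOSE,np.ones((5,5)))
    n,l,st,ce=cv2.connectedComponentsWithStats(m)
    for i in range(1,n):
        if st[i,4]<150:continue
        r=cv2.minAreaRect(np.argwhere(l==i)[:,::-1].astype(np.float32))
        b=cv2.boxPoints(r);q=np.array([ray(c,p,z)[:2] for p in b])
        print(nm,st[i],r,q.round(4).tolist(),q.mean(0),np.linalg.norm(np.diff(q,axis=0),axis=1))
cv2.imwrite("pics/z.png",cv2.resize(im[195:275,215:365],None,fx=5,fy=5,interpolation=cv2.INTER_CUBIC)[:,:,::-1])
E
```

```text
plate [ 264  211   45   44 1392] ((285.9926452636719, 232.69204711914062), (43.23726272583008, 43.12196350097656), 2.2025980949401855) [[0.439, 0.0712], [0.5692, 0.0669], [0.5645, -0.0641], [0.4344, -0.0584]] [0.50180242 0.00390312] [0.13030096 0.13107867 0.13018809]
base [ 233  207  103   59 1289] ((284.9966735839844, 236.05751037597656), (102.71381378173828, 55.139076232910156), 3.301865816116333) [[0.4172, 0.1689], [0.588, 0.1612], [0.5703, -0.1583], [0.4001, -0.1465]] [0.49391577 0.00631036] [0.17099931 0.31999379 0.17056605]
base [278 224  16  19 292] ((285.5, 233.0), (18.0, 15.0), 90.0) [[0.5307, 0.0279], [0.5308, -0.0187], [0.475, -0.0186], [0.4749, 0.0278]] [0.50287794 0.00458246] [0.04656241 0.05581492 0.04635994]
base [309 224  28  23 543] ((322.5, 235.0), (22.0, 27.0), 90.0) [[0.531, -0.0683], [0.5312, -0.1521], [0.4631, -0.1513], [0.4628, -0.068]] [ 0.49702602 -0.10991454] [0.08374172 0.06812591 0.08329746]
```

View pics/z.png

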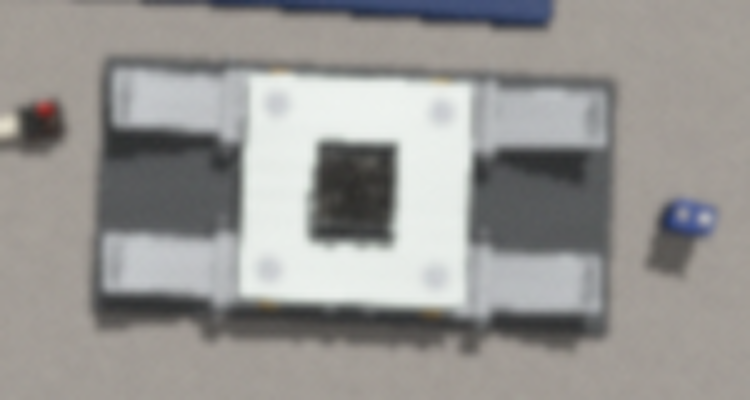

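Four grey discs are visible in the crop: back-left (277,104), back-right (442,112), front-left (269,269), front-right (435,276). The tabs lie left and right, and the plate is turned a few degrees. First I'll turn the tool square with the plate, then close the fingers.

```bash
cat >> h.py <<'E'
def shift(t):
    s=env.sense();return (s["tcp_rot"].T@(np.array(t)-s["position"])/.06).round(2)
E
python3 - <<'E'
from h import *
c=eyes.read_camera("top")
P={k:ray(c,(215+(x+.5)/5-.5,195+(y+.5)/5-.5),.046)[:2] for k,x,y in(("BL",277,104),("BR",442,112),("FL",269,269),("FR",435,276))}
print(P);m=sum(P.values())/4;print(m)
v=P["BL"]+P["FL"]-P["BR"]-P["FR"];print(np.linalg.norm(v)/2,np.degrees(np.arctan2(-v[0],v[1])))
v=P["BL"]+P["BR"]-P["FL"]-P["FR"];print(np.linalg.norm(v)/2,np.degrees(np.arctan2(v[1],v[0])))
E
```

```text
{'BL': array([0.55377967, 0.05233653]), 'BR': array([ 0.54916449, -0.04759312]), 'FL': array([0.45405051, 0.05675627]), 'FR': array([ 0.45014834, -0.04298622])}
[0.50178575 0.00462836]
0.0999268599738185 -2.4425647063472864
0.09947509830785348 -2.6004793987084054
```

step_arm(series=[0,0,0,0,0,0.97,0,0,0,0,0,0,0.97,0,0,0,0,0,0,0.97,0,0,0,0,0,0,0.96,0,0,0,0,0,0,0,0], newtons=10)

```text
clock: 0.82
position: [0.1843, -0.4915, 0.2606]
tcp_rot: [[0.999, -0.046, -0.0], [-0.046, -0.999, 0.0], [-0.0, -0.0, -1.0]]
contact_force: [-0.1, 0.2, 0.1]
opening: 0.454
gripper_force: 0.0
```

step_arm(series=[0.49,-0.85,0.1,0,0,0,0,0.49,-0.85,0.1,0,0,0,0,0.49,-0.85,0.1,0,0,0,0,0.49,-0.85,0.1,0,0,0,0,0.49,-0.85,0.1,0,0,0,0,0.49,-0.85,0.1,0,0,0,0,0.49,-0.85,0.1,0,0,0,0,0.49,-0.85,0.1,0,0,0,0,0.49,-0.85,0.1,0,0,0,0,0.49,-0.85,0.1,0,0,0,0,0,0,0,0,0,0,0,0,0,0,0,0,0,0])

```text
clock: 2.33
position: [0.5014, 0.0038, 0.2006]
tcp_rot: [[0.999, -0.045, -0.0], [-0.045, -0.999, -0.0], [-0.0, 0.0, -1.0]]
contact_force: [0.2, -0.6, 0.9]
opening: 0.005
gripper_force: 0.0
```

Run:
```python
from h import *
s=env.sense();print(s["position"],s["contact_force"],s["opening"])
c=eyes.read_camera("wrist");print(c["intrinsics"],c["tool_from_camera"])
cv2.imwrite("pics/w1.png",c["image"][:,:,::-1])
```

```text
[0.50142182 0.00383618 0.20061441] [ 0.15203719 -0.64980399  0.85011411] 0.0047667814043758005
[[325.1922621    0.         274.27915969]
 [  0.         325.1922621  206.363763  ]
 [  0.           0.           1.        ]] [[ 2.97816913e-04 -9.59055784e-01 -2.83217080e-01  7.28596006e-02]
 [ 9.99999954e-01  2.69828181e-04  1.37832865e-04 -1.31859796e-04]
 [-5.57694575e-05 -2.83217108e-01  9.59055821e-01 -1.24338895e-01]
 [ 0.00000000e+00  0.00000000e+00  0.00000000e+00  1.00000000e+00]]
```

View pics/w1.png

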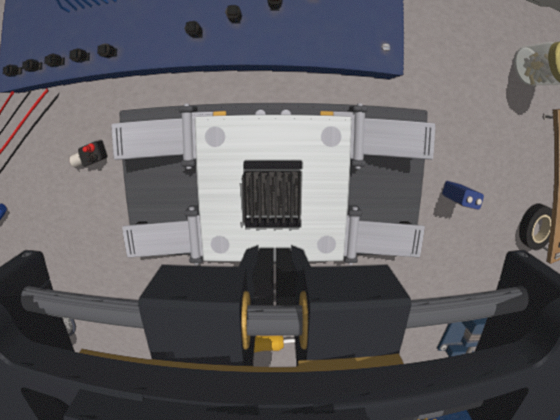

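Discs in the wrist view: BL (215,137), BR (331,136), FL (220,244), FR (326,244). I'll cast these through the fisheye model, along with the tab outlines: BL end at column 114, rows 121–157; BR end at column 433.

```bash
cat >> h.py <<'E'
def wray(c,s,px,z):
    K=c["intrinsics"];d=np.array([px[0]-K[0,2],px[1]-K[1,2]]);r=np.hypot(*d);th=r/K[0,0]
    v=np.r_[d/r*np.sin(th),np.cos(th)];T=c["tool_from_camera"];R=s["tcp_rot"]
    o=s["position"]+R@T[:3,3];v=R@T[:3,:3]@v
    return o+v*(z-o[2])/v[2]
E
python3 - <<'E'
from h import *
s=env.sense();c=eyes.read_camera("wrist")
g=cv2.cvtColor(c["image"],cv2.COLOR_RGB2GRAY);P={}
for k,x,y in(("BL",215,137),("BR",331,136),("FL",220,244),("FR",326,244)):
    w=g[y-18:y+19,x-18:x+19];m=((w<210)&(w>150)).astype(np.uint8)
    m=cv2.morphologyEx(m,cv2.MORPH_OPEN,np.ones((5,5)));n,l,st,ce=cv2.connectedComponentsWithStats(m)
    i=l[18,18];p=(x-18+ce[i,0],y-18+ce[i,1]) if i else (x,y)
    P[k]=wray(c,s,p,.046)[:2];print(k,i,st[i],p,P[k].round(4))
print(sum(P.values())/4,np.linalg.norm(P["BL"]-P["BR"]),np.linalg.norm(P["BL"]-P["FL"]))
print("tab BL end",wray(c,s,(114,139),.046),"BR end",wray(c,s,(433,139),.046))
print(shift([*P["FR"],.08]))
E
```

```text
BL 1 [  6   6  22  23 409] (np.float64(213.6601466992665), np.float64(135.8679706601467)) [0.5576 0.0532]
BR 1 [  6   8  22  22 407] (np.float64(329.77641277641277), np.float64(136.42260442260442)) [ 0.5524 -0.0469]
FL 1 [  0   3  37  26 801] (np.float64(218.18102372034957), np.float64(240.9238451935081)) [0.4605 0.0579]
FR 1 [   0    1   37   34 1207] (np.float64(325.95443247721624), np.float64(243.35542667771335)) [ 0.4534 -0.0429]
[0.505952   0.00533501] 0.10018636610390405 0.09724635239922629
tab BL end [0.5637977  0.14946846 0.046     ] BR end [ 0.5500224  -0.14614322  0.046     ]
[-0.76  0.8   2.02]
```

step_arm(series=[-0.4,0.4,0.6,0,0,0,0,-0.4,0.41,0.6,0,0,0,0,0,0,0.73,0,0,0,0,0,0,0,0,0,0,0,0,0,0,0,0,0,0])

```text
clock: 3.05
position: [0.4523, -0.0427, 0.0865]
tcp_rot: [[0.999, -0.047, 0.002], [-0.047, -0.999, -0.001], [0.002, 0.001, -1.0]]
contact_force: [-0.4, -0.0, 0.4]
opening: 0.007
gripper_force: 0.0
```

step_arm(series=[0,0,0.1,0,0,0,0,0,0,0.1,0,0,0,0,0,0,0.03,0,0,0,0,0,0,0,0,0,0,0])

```text
clock: 3.55
position: [0.4515, -0.042, 0.0711]
tcp_rot: [[0.999, -0.046, -0.0], [-0.046, -0.999, 0.0], [-0.0, -0.0, -1.0]]
contact_force: [0.5, 0.5, 0.2]
opening: 0.007
gripper_force: 0.0
```

step_arm(series=[0,0,0.02,0,0,0,0,0,0,0.02,0,0,0,0,0,0,0,0,0,0,0])

```text
clock: 3.92
position: [0.4515, -0.0421, 0.0687]
tcp_rot: [[0.999, -0.046, -0.0], [-0.046, -0.999, 0.0], [-0.0, -0.0, -1.0]]
contact_force: [0.6, 0.5, -0.2]
opening: 0.008
gripper_force: 0.0
```

step_arm(series=[0,0,0.02,0,0,0,0,0,0,0.02,0,0,0,0,0,0,0,0,0,0,0])

```text
clock: 4.3
position: [0.4515, -0.0422, 0.0663]
tcp_rot: [[0.999, -0.046, 0.0], [-0.046, -0.999, -0.0], [0.0, 0.0, -1.0]]
contact_force: [-0.2, -1.7, 1.7]
opening: 0.006
gripper_force: 0.8
```

step_arm(series=[0,0,0.02,0,0,0,0,0,0,0,0,0,0,0,0,0,0,0,0,0,0])

```text
clock: 4.68
position: [0.4516, -0.0421, 0.0652]
tcp_rot: [[0.999, -0.046, 0.0], [-0.046, -0.999, -0.0], [0.0, 0.0, -1.0]]
contact_force: [-0.8, -0.3, 1.2]
opening: 0.005
gripper_force: 0.8
```

step_arm(series=[0,0,0.02,0,0,0,0,0,0,0,0,0,0,0,0,0,0,0,0,0,0])

```text
clock: 5.05
position: [0.4516, -0.0422, 0.0643]
tcp_rot: [[0.999, -0.046, 0.0], [-0.046, -0.999, -0.0], [0.0, 0.0, -1.0]]
contact_force: [-3.3, -1.8, 8.2]
opening: 0.004
gripper_force: 4.1
```

The stop is at a TCP z of about 0.0645, which isn't conclusive. I'll compare it with the front-left corner.

step_arm(series=[0,0,-0.15,0,0,0,0,0,0,-0.15,0,0,0,0,0,-0.84,0,0,0,0,0,0,-0.83,0,0,0,0,0,0,0,0,0,0,0,0,0,0,0.1,0,0,0,0,0,0,0.1,0,0,0,0,0,0,0,0,0,0,0])

```text
clock: 6.05
position: [0.4559, 0.0573, 0.0694]
tcp_rot: [[0.999, -0.048, -0.001], [-0.048, -0.999, 0.0], [-0.001, -0.0, -1.0]]
contact_force: [1.1, 1.0, 0.4]
opening: 0.002
gripper_force: 0.0
```

step_arm(series=[0,0,0.03,0,0,0,0,0,0,0,0,0,0,0,0,0,0,0,0,0,0])

```text
clock: 6.42
position: [0.4563, 0.0576, 0.0684]
tcp_rot: [[0.999, -0.046, 0.0], [-0.046, -0.999, -0.001], [0.0, 0.001, -1.0]]
contact_force: [-1.8, -3.8, 5.6]
opening: 0.01
gripper_force: 2.7
```

step_arm(series=[0,0,0.02,0,0,0,0,0,0,0,0,0,0,0,0,0,0,0,0,0,0])

```text
clock: 6.8
position: [0.4564, 0.0576, 0.0683]
tcp_rot: [[0.999, -0.046, 0.001], [-0.046, -0.999, -0.001], [0.001, 0.001, -1.0]]
contact_force: [-8.6, -3.9, 22.7]
opening: 0.003
gripper_force: 11.1
```

Front-left is solid at 0.0683 (force 23 N, so I'll lift at once). Front-right sank to about 0.0643, so front-right is the short one. I'll lift, travel over the front-right tab and check that nothing shifted.

step_arm(series=[0,0,-0.25,0,0,0,0,0,0,-0.5,0,0,0,0,0,0.77,0,0,0,0,0,0,0.77,0,0,0,0,0,0,0.77,0,0,0,0,0,0,0.77,0,0,0,0,0,0,0,0,0,0,0,0,0,0,0,0,0,0,0])

```text
clock: 7.8
position: [0.4474, -0.126, 0.1117]
tcp_rot: [[0.999, -0.047, -0.0], [-0.047, -0.999, 0.001], [-0.0, -0.001, -1.0]]
contact_force: [0.7, 0.3, 1.0]
opening: 0.009
gripper_force: 0.0
```

Run:
```python
from h import *
s=env.sense();print(s["position"],s["contact_force"])
c=eyes.read_camera("wrist");cv2.imwrite("pics/w2.png",c["image"][:,:,::-1])
t=eyes.read_camera("top");cv2.imwrite("pics/t2.png",t["image"][:,:,::-1])
```

```text
[ 0.44741246 -0.12599316  0.11169974] [0.69153374 0.3401541  1.02486051]
```

View pics/w2.png

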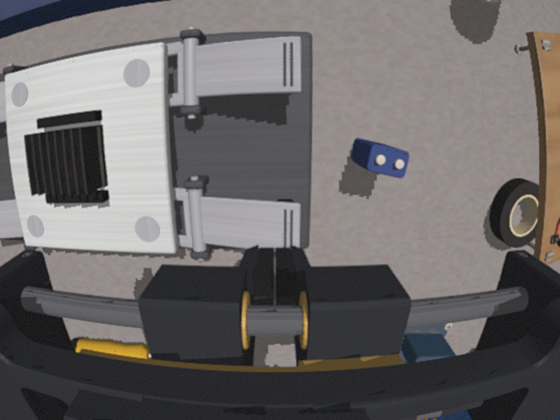

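Wrist view: plate undisturbed, FR disc at (147,229), FR tab end at about (300,223), back-right tab end (301,65).

Run:
```python
from h import *
s=env.sense();c=eyes.read_camera("wrist")
u=np.array([.999,-.0445]);v=np.array([.0445,.999]);o=np.array([.5034,.005])
for k,p,z in(("FR",(147,229),.046),("BR",(136,73),.046),("tabend_near",(299,244),.049),("tabend_far",(300,201),.049),("BRend1",(301,38),.049),("BRend2",(301,92),.049)):
    w=wray(c,s,p,z)[:2];print(k,w.round(4),"uv",((w-o)@u).round(4),((w-o)@v).round(4))
w=s["position"][:2]-o;print("tcp uv",w@u,w@v)
```

```text
FR [ 0.4525 -0.0417] uv -0.0488 -0.0489
BR [ 0.5526 -0.0459] uv 0.0514 -0.0486
tabend_near [ 0.4399 -0.1405] uv -0.0569 -0.1482
tabend_far [ 0.4678 -0.1417] uv -0.029 -0.1481
BRend1 [ 0.5638 -0.1458] uv 0.067 -0.1479
BRend2 [ 0.5319 -0.1443] uv 0.0351 -0.1479
tcp uv -0.049959658585423096 -0.13286673212108535
```

step_arm(series=[0,0,0.3,0,0,0,0,0,0,0.26,0,0,0,0,0,0,0.1,0,0,0,0,0,0,0,0,0,0,0,0,0,0,0,0,0,0])

```text
clock: 8.57
position: [0.4479, -0.1266, 0.0728]
tcp_rot: [[0.999, -0.046, 0.001], [-0.046, -0.999, -0.0], [0.001, 0.0, -1.0]]
contact_force: [-0.4, -0.0, 0.1]
opening: 0.005
gripper_force: 0.0
```

step_arm(series=[0,0,0.03,0,0,0,0,0,0,0.03,0,0,0,0,0,0,0.03,0,0,0,0,0,0,0.03,0,0,0,0,0,0,0,0,0,0,0])

```text
clock: 9.2
position: [0.4478, -0.127, 0.0656]
tcp_rot: [[0.999, -0.046, 0.0], [-0.046, -0.999, -0.001], [0.001, 0.001, -1.0]]
contact_force: [-3.0, -2.2, 6.4]
opening: 0.007
gripper_force: 3.1
```

step_arm(series=[0,0,0.03,0,0,0,0,0,0,0.03,0,0,0,0,0,0,0.03,0,0,0,0,0,0,0.03,0,0,0,0,0,0,0,0,0,0,0])

```text
clock: 9.82
position: [0.4482, -0.1277, 0.0587]
tcp_rot: [[0.999, -0.046, 0.002], [-0.046, -0.999, -0.002], [0.002, 0.002, -1.0]]
contact_force: [-1.5, -4.0, 7.9]
opening: 0.004
gripper_force: 3.4
```

Contact came at 0.0656, as expected, and the tab is moving. I'll continue down to about 0.050.

step_arm(series=[0,0,0.03,0,0,0,0,0,0,0.03,0,0,0,0,0,0,0.03,0,0,0,0,0,0,0.02,0,0,0,0,0,0,0,0,0,0,0])

```text
clock: 10.45
position: [0.4483, -0.1279, 0.0522]
tcp_rot: [[0.999, -0.046, 0.002], [-0.046, -0.999, -0.003], [0.002, 0.003, -1.0]]
contact_force: [-1.8, -5.2, 8.2]
opening: 0.006
gripper_force: 3.8
```

step_arm(series=[0,0,0.02,0,0,0,0,0,0,0.015,0,0,0,0,0,0,0,0,0,0,0])

```text
clock: 10.82
position: [0.4484, -0.128, 0.0503]
tcp_rot: [[0.999, -0.046, 0.002], [-0.046, -0.999, -0.003], [0.003, 0.003, -1.0]]
contact_force: [-4.0, -5.9, 9.4]
opening: 0.005
gripper_force: 5.0
```

step_arm(series=[0,0,0.015,0,0,0,0,0,0,0,0,0,0,0,0,0,0,0,0,0,0])

```text
clock: 11.2
position: [0.4485, -0.128, 0.05]
tcp_rot: [[0.999, -0.046, 0.003], [-0.046, -0.999, -0.003], [0.003, 0.003, -1.0]]
contact_force: [-4.9, -5.0, 19.8]
opening: 0.006
gripper_force: 9.5
```

Stopped firmly at 0.0500 with 20 N: the tab is flat. Next I'll lift and go back to the front-right corner.

step_arm(series=[0,0,-0.3,0,0,0,0,0,0,-0.4,0,0,0,0,0,-0.7,0,0,0,0,0,0,-0.69,0,0,0,0,0,0,0,0,0,0,0,0,0,0,0,0,0,0,0])

```text
clock: 11.95
position: [0.4516, -0.0437, 0.0903]
tcp_rot: [[0.999, -0.046, 0.0], [-0.046, -0.999, -0.0], [0.0, 0.0, -1.0]]
contact_force: [0.7, 0.1, -0.9]
opening: 0.006
gripper_force: 0.0
```

Run:
```python
from h import *
s=env.sense();print(s["position"],s["contact_force"])
c=eyes.read_camera("wrist");cv2.imwrite("pics/w3.png",c["image"][:,:,::-1])
u=np.array([.999,-.0445]);v=np.array([.0445,.999]);o=np.array([.5034,.005])
w=s["position"][:2]-o;print("tcp uv",w@u,w@v)
```

```text
[ 0.45158549 -0.04374023  0.09031872] [ 0.69420983  0.12656552 -0.9439896 ]
tcp uv -0.049593757624123144 -0.050997237964037774
```

View pics/w3.png

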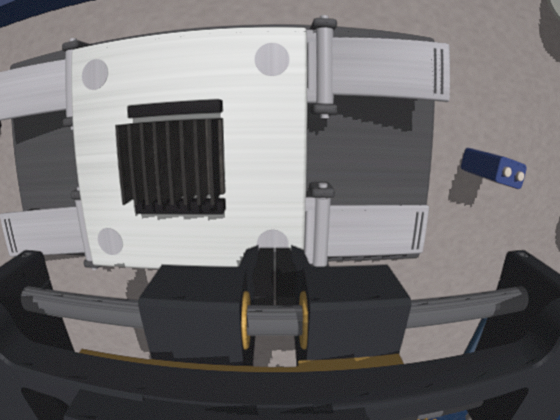

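The front-right tab now lies flat (its end is at column 425, against 449 for the raised back-right tab), and the tips hang over the FR disc at (273,240). Pressing down gently.

step_arm(series=[0,0,0.2,0,0,0,0,0,0,0.13,0,0,0,0,0,0,0,0,0,0,0,0,0,0,0,0,0,0])

```text
clock: 12.5
position: [0.4515, -0.0434, 0.0705]
tcp_rot: [[0.999, -0.047, -0.0], [-0.047, -0.999, 0.0], [-0.0, -0.0, -1.0]]
contact_force: [0.5, 0.9, -0.8]
opening: 0.009
gripper_force: 0.0
```

step_arm(series=[0,0,0.02,0,0,0,0,0,0,0.02,0,0,0,0,0,0,0,0,0,0,0])

```text
clock: 12.88
position: [0.4515, -0.0433, 0.0682]
tcp_rot: [[0.999, -0.046, 0.0], [-0.046, -0.999, -0.0], [0.0, 0.0, -1.0]]
contact_force: [0.4, 0.3, 1.3]
opening: 0.004
gripper_force: 0.4
```

step_arm(series=[0,0,0.01,0,0,0,0,0,0,0,0,0,0,0,0,0,0,0,0,0,0])

```text
clock: 13.25
position: [0.4515, -0.0433, 0.0676]
tcp_rot: [[0.999, -0.046, 0.0], [-0.046, -0.999, -0.0], [0.0, 0.0, -1.0]]
contact_force: [-0.5, -0.4, 1.8]
opening: 0.003
gripper_force: 0.6
```

step_arm(series=[0,0,0.015,0,0,0,0,0,0,0,0,0,0,0,0,0,0,0,0,0,0])

```text
clock: 13.62
position: [0.4515, -0.0434, 0.0671]
tcp_rot: [[0.999, -0.046, 0.0], [-0.046, -0.999, -0.0], [0.0, 0.0, -1.0]]
contact_force: [-3.2, -0.2, 7.9]
opening: 0.005
gripper_force: 4.6
```

step_arm(series=[0,0,0.005,0,0,0,0,0,0,0,0,0,0,0,0,0,0,0,0,0,0])

```text
clock: 14.0
position: [0.4515, -0.0434, 0.067]
tcp_rot: [[0.999, -0.046, 0.0], [-0.046, -0.999, -0.0], [0.0, 0.0, -1.0]]
contact_force: [-4.8, -0.3, 12.5]
opening: 0.002
gripper_force: 6.4
```

The corner stops solid at 0.067, a dip of about 1.3 mm as predicted for a shimmed corner. I'll ease the push slightly and hold.

step_arm(series=[0,0,-0.004,0,0,0,0,0,0,0,0,0,0,0,0,0,0,0,0,0,0,0,0,0,0,0,0,0,0,0,0,0,0,0,0,0,0,0,0,0,0,0,0,0,0,0,0,0,0,0,0,0,0,0,0,0,0,0,0,0,0,0,0])

```text
clock: 15.12
position: [0.4515, -0.0434, 0.0671]
tcp_rot: [[0.999, -0.046, 0.0], [-0.046, -0.999, -0.0], [0.0, 0.0, -1.0]]
contact_force: [-3.8, -1.9, 9.6]
opening: 0.006
gripper_force: 4.9
```

Run:
```python
from h import *
from bench import job
for i in range(3): eyes.read_camera("top"); s=env.sense();print(s["position"],s["contact_force"])
if 5<s["contact_force"][2]<14: print(job.hand_in())
```

```text
[ 0.45152288 -0.04339203  0.06710846] [-3.32582707 -0.44811328 10.41550344]
[ 0.45152342 -0.04338221  0.0671055 ] [-3.24470039  0.25930317  9.46086555]
[ 0.45149579 -0.04338988  0.06708941] [-3.89655867 -0.93631171  9.68970477]
the job is handed in; nothing more can be done
None
```

The front-right corner was the short one: it dipped about 4 mm; I pressed only its tab flat and handed in with the fingertips holding that corner at about 10 N, where it now dips about 1.3 mm and sits solid; the front-left test press briefly reached 23 N, over the 15 N level limit, but the plate showed no shift, and I did not press the two back corners.

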